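Test the wheel chocks on the slip board and scrap the ones that slide

TASK

Find out which of the three wheel chocks still grip: stand each one sole down near the top of the tilted test board and let go of it - a bad one slides down into the dustpan by itself, and one that holds is left where it is until all three have been tried. Then stand what held sole down in the shallow wooden tray, tip what slid out of the dustpan over its open edge into the grey tub (do not put chocks into the pan or the tub by hand), and put the empty dustpan back down flat on the bench. Leave the spray can, the wrench and the carton alone.

Things in the scene. Friction and masses are not known exactly. Their poses are not given: they have to be found in the camera images.
- ramp: Fixed test board: smooth coated ply 320 x 250 x 12 mm propped at 25 degrees. Origin on the bench under it; z up, +x straight downhill, y across. The coated face runs from x = 165, z = 12 mm (foot) up to x = -125, z = 147 mm (top), y = -125 to 125 mm, no rails; three chocks fit side by side, 75 mm apart. Let go near the top, a bad chock slides into the pan within 1 s.
- ramp_top (a point): Middle of the top edge of the board's coated face.
- ramp_foot (a point): Middle of the foot (lowest edge) of the board's coated face.
- pan: Loose sheet-metal dustpan, 0.30 kg, its open edge 3 to 6 mm from the board's foot. Origin: centre of the floor's underside; z up, +x to the handle. Smooth floor 180 (x) x 250 mm (y), 3 mm thick; back wall at x = 90 mm, 50 mm high; side walls slope from 50 to 12 mm high at the open -x edge.
- pan_grip (a point): Where to grip the pan: in the middle of its straight level handle (28 mm wide, 24 mm high, from x = 90 to 215 mm in the pan's frame), 45 mm behind the back wall, at x = 135, z = 50 mm. The loaded pan weighs up to 0.7 kg and is nose-heavy: grip with 80 N or more.
- pan_lip (a point): Middle of the pan's open edge (x = -90 mm in the pan's frame).
- chock_1: One of three look-alike black wheel chocks, 100 long, 46 wide, 48 mm high, 0.11 to 0.18 kg; its grip can only be found by test. Starts sole down on the bench. Origin: centre of the sole's underside; z up, +x to the thin toe. Flat sides 46 mm apart; the heel is 48 mm high from x = -49 to -24 mm, then the top slopes to 13 mm at the toe.
- chock_2: One of three look-alike black wheel chocks, 100 long, 46 wide, 48 mm high, 0.11 to 0.18 kg; its grip can only be found by test. Starts sole down on the bench. Origin: centre of the sole's underside; z up, +x to the thin toe. Flat sides 46 mm apart; the heel is 48 mm high from x = -49 to -24 mm, then the top slopes to 13 mm at the toe.
- chock_3: One of three look-alike black wheel chocks, 100 long, 46 wide, 48 mm high, 0.11 to 0.18 kg; its grip can only be found by test. Starts sole down on the bench. Origin: centre of the sole's underside; z up, +x to the thin toe. Flat sides 46 mm apart; the heel is 48 mm high from x = -49 to -24 mm, then the top slopes to 13 mm at the toe.
- tray: Fixed shallow wooden tray for the good chocks, outside 150 mm (x) by 180 mm (y), 30 mm high, walls and floor 8 mm thick, open on top. Origin: centre of its underside.
- tub: Fixed grey plastic scrap tub, outside 220 mm (x) by 360 mm (y), 100 mm high, walls and floor 5 mm thick, open on top. Origin: centre of its underside.
- spray_can: Bystander: white spray can, 60 mm across, 170 mm tall. Origin: centre of its base.
- wrench: Bystander: steel wrench 200 mm long lying on the bench. Origin: its middle, underneath.
- carton: Bystander: small cardboard carton 90 x 130 x 70 mm. Origin: centre of its base.
Things that resemble listed ones, but are neither listed nor needed, are in the scene too. What is shaped like the chock_3 but turquoise or yellow is not meant.

How it is judged:
By the outcome, as a careful person would: the job done as asked, in the order asked, and still so for the second after the job is handed in, with the robot touching nothing.
It also fails if it takes over 72 s, if anything falls off the work surface, if the arm or the gripper's body presses on something with over 40 N, if the wrist force passes 120 N, or if a joint passes its speed limit or range.

ROBOT

A 7-joint arm with a two-finger parallel gripper is mounted at the origin on the work surface. World frame = base frame: x ahead of the robot, y to its left, z up, the work surface at z = 0. Lengths are in m, angles in degrees, forces in N, time in s.
With the tool pointing down it reaches from about 0.35 to 0.9 m from the base axis. Payload 8.1 kg.
Tool frame: the origin (TCP) lies at the very end of the fingers, on their centre line; the grasp point (between the pads) lies 19 mm behind it; z points along the fingers, y is the line along which they close (so a half turn about z gives the same grasp; the last joint's range is limited). The gripper opens to 92 mm and grips with 3 to 60 N. Pads are 19 mm wide; open, the fingers measure 130 mm over their backs; the gripper's body (75 mm by 190 mm) begins 47 mm behind the grasp point.
Start: joints at [68.377, 24.895, 1.432, 90.138, -0.665, 64.973, -4.303], TCP at [0.17, -0.602, 0.227] pointing down, gripper open.
Joint ranges: [-149.89, 149.89], [-25.12, 119.58], [-72.63, 75.52], [4.76, 147.25], [-75.54, 255.54], [6.69, 114.76], [-157.13, 157.13]. Speed limits (degrees/s): [127.2, 127.2, 172.46, 172.46, 180, 180, 180].

INTERFACE

Orientations are given as a 3x3 rotation matrix whose columns are the frame's x, y, z axes.
In Python, from rig import bot, capture, sign_off gives the robot as it stands.
- The arm moves only by the tool move_arm, never from a script. Its argument "steps" is a list of rows, each a list of 3 entries, a list of its own where there are three numbers: the shift along the tool's x, y, z in mm, then the turn about the tool's z in rad, then the closure, from 0 (fully open) to 1 (shut). A call has 1 to 10 rows; each row shifts and turns the commanded pose from where the row before left it, along the tool's axes as they then stand; what a row does not reach is not made up. A row lasts 1/8 s, in which the tool goes at most 62.5 mm and 10.7 degrees, less where a joint would pass 70% of its speed; a pose out of reach is approached as far as the arm can. A call with a gripper value outside its range is refused whole. The fingers move at their own pace and stop on an object; "newtons" is the grip in N (left out, the last holds). Time passes only in rows, so rows that do not move let the fingers close. It gives the time, the measured TCP pose, the force, the opening and the grip force at its end, in the units of the state.
- bot.get_state(): the state, without advancing time (a new reading comes with each control period).
- capture(name): name is "scene" or "top"; returns a dict with "image" (384x512x3 uint8, red, green, blue), "range_z" (384x512 float32, m along the optical axis (not along the pixel's ray), 0 where there is no reading), "fovy" (degrees; the focal length in pixels is half the picture's height over the tangent of half this angle, whatever the lens; pixels are square), "cx", "cy" (the principal point, pixels), "dist" ([k1, k2, p1, p2, k3] as OpenCV has them; the pictures are not rectified), "R" (3x3) and "t" (3): a world point X has camera coordinates R X + t. Camera axes: x right, y down, z forward; pixel columns grow to the right and rows downward; lengths in m; the calibration is good to about 2 mm. A picture is of the moment at which its call begins.
- sign_off(): hands the job in; it is judged then, once.
The state is a dict: "clock": time; "joint_pos": joint angles; "joint_velocities": joint speeds; "joint_torque": joint torques, N m; "tool_pos": TCP position; "ee_rot": TCP orientation; "force": force on the tool from outside, world axes, zero at the start; "ft_torque": the same for the moment, N m; "gripper_width": opening from 0.0 (shut) to 1.0 (fully open); "finger_force": force on a finger pad.
Only numpy, scipy, OpenCV 4.12 (cv2) and the standard library are available. Lean on these libraries where they do the work, as an engineer would, in place of code of your own. Each camera call takes 0.05 s, during which the arm holds its last target. There are 200 camera calls.

## Working session

There is one attempt and no reset: what is moved stays moved. The work goes in short steps, Python scripts to look and compute and a tool call to move; the robot and the scene stay as the last step left them, time stands still between calls to the robot, and variables do not carry over. Pictures are saved under pics/ and viewed, at most 10 in all, crops included, and the job is handed in when it is done.

Besides the shell and the picture viewer there is one more tool, called after "Call:" by a JSON object that holds its "op" and its "data". move_arm: Moves the arm, as the interface text tells. Its arguments: {"type":"object","properties":{"steps":{"type":"array"},"newtons":{"type":"number"}},"required":["steps"]}

```bash
ls; mkdir -p pics; cat > h.py <<'E'
import numpy as np, cv2
from rig import bot, capture
def cap(n):
    c=capture(n); h=c['image'].shape[0]
    f=h/2/np.tan(np.radians(c['fovy'])/2)
    c['K']=np.array([[f,0,c['cx']],[0,f,c['cy']],[0,0,1]]); c['d']=np.array(c['dist'],float)
    return c
def cloud(c):
    h,w=c['range_z'].shape
    u,v=np.meshgrid(np.arange(w),np.arange(h))
    p=cv2.undistortPoints(np.stack([u,v],-1).reshape(-1,1,2).astype(float),c['K'],c['d']).reshape(h,w,2)
    z=c['range_z'].astype(float)
    X=np.dstack([p*z[...,None],z])
    W=(X-np.array(c['t']))@np.array(c['R'])
    W[z==0]=np.nan
    return W
E
python3 - <<'E'
from h import *
s=bot.get_state(); print(s['tool_pos'],s['ee_rot'],s['clock'],s['force'],s['gripper_width'])
for n in ['scene','top']:
    c=cap(n); cv2.imwrite(f'pics/{n}0.png',cv2.resize(c['image'][...,::-1],(768,576)))
    W=cloud(c); np.savez(f'{n}0.npz',W=W,im=c['image']); print(n,c['t'],np.nanmin(W[...,2]),-np.array(c['R']).T@c['t'])
E
```

```text
pics
[ 0.16939792 -0.60105964  0.22593054] [[ 9.62500568e-01  2.71279051e-01 -5.76450328e-04]
 [ 2.71279626e-01 -9.62499384e-01  1.51695174e-03]
 [-1.43315855e-04 -1.61644615e-03 -9.99998683e-01]] 0.0 [ 0.43741195 -0.11235877 -0.58245747] 0.9989502454214325
scene [ 0.19537562 -0.3558606   2.19003069] -0.7854319698969946 [1.4753698  0.46057371 1.60380755]
top [0.04046514 0.562146   1.76820139] -0.7837854401211937 [0.40620345 0.06358162 1.80973419]
```

View pics/scene0.png

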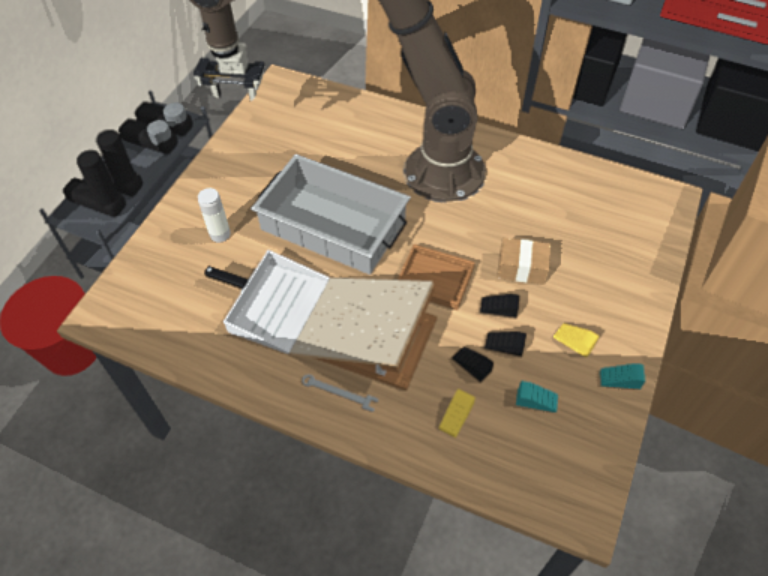

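View pics/top0.png

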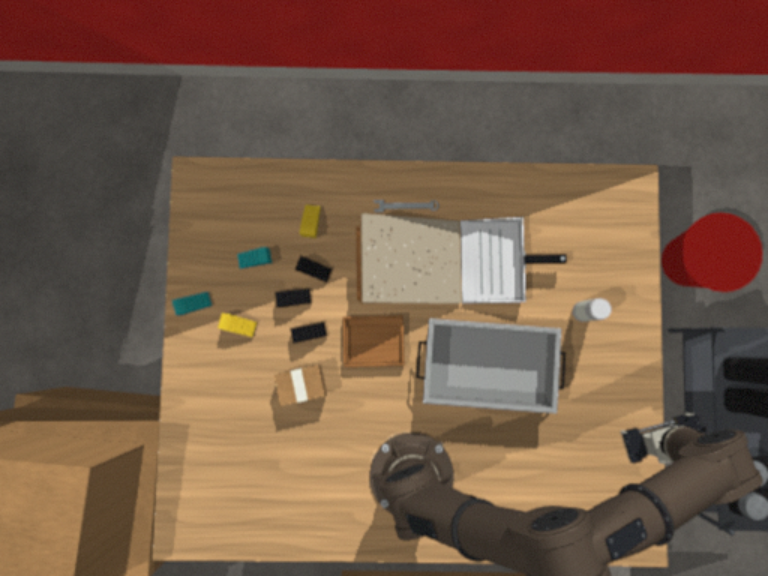

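The scene shows the board with its top to the left (+y), the pan at its foot to the right and the handle toward -y. In the top view the black chocks are at (315,268), (293,297) and (308,331), the tray is at (373,341) and the tub at (495,365). Next I'll measure them.

```bash
cat > meas.py <<'E'
from h import *
def chocks(cs, zmax=0.06, region=None):
    P=[]
    c=cs
    W=cloud(c); im=c['image'].astype(int)
    m=(im.max(2)<75)&(W[...,2]>0.008)&(W[...,2]<0.25)&(W[...,0]>0.3)&(abs(W[...,1])<0.75)
    n,l,st,_=cv2.connectedComponentsWithStats(m.astype(np.uint8))
    for i in range(1,n):
        if st[i,4]<60: continue
        p=W[l==i]; q=p[:,:2].astype(np.float32)
        r=cv2.minAreaRect(q*1000)
        print(st[i],'mean',p.mean(0).round(3),'z',np.percentile(p[:,2],[2,50,98]).round(3),'rect',np.round(r[0],1),np.round(r[1],1),round(r[2],1))
        (cx,cy),(w,h),a=r
        if w<h: a+=90
        d=np.array([np.cos(np.radians(a)),np.sin(np.radians(a))])
        s=(q*1000-[cx,cy])@d
        z=p[:,2]
        if np.corrcoef(s,z)[0,1]>0: d=-d
        print('   toe dir deg',np.degrees(np.arctan2(d[1],d[0])).round(1))
if __name__=='__main__':
    for n in ['scene','top']:
        c=cap(n); print(n); chocks(c)
        W=cloud(c); im=c['image'].astype(int)
        hm=W[...,2]
        b=(hm<0.004)&(hm>-.01)&(abs(W[...,0]-.5)<.3)&(abs(W[...,1])<.5); print('bench z',np.median(hm[b]))
        for nm,(x0,x1,y0,y1,z0,z1) in dict(ramp=(.4,.95,-.2,.22,.02,.16),pan=(.4,.95,-.6,-.15,.008,.08),tray=(.3,.6,-.02,.25,.02,.045),tub=(.15,.6,-.5,.02,.085,.115),can=(.4,.7,-.75,-.5,.03,.2),carton=(.2,.5,.2,.45,.05,.09)).items():
            m=(W[...,0]>x0)&(W[...,0]<x1)&(W[...,1]>y0)&(W[...,1]<y1)&(hm>z0)&(hm<z1)
            k,l,st,_=cv2.connectedComponentsWithStats(m.astype(np.uint8)); i=1+np.argmax(st[1:,4])
            p=W[l==i]; r=cv2.minAreaRect((p[:,:2]*1000).astype(np.float32))
            print(nm,len(p),np.round(r[0],1),np.round(r[1],1),round(r[2],1),'z',np.percentile(p[:,2],[1,50,99]).round(3), 'x',(p[:,0].min().round(3),p[:,0].max().round(3)),'y',(p[:,1].min().round(3),p[:,1].max().round(3)))
            if nm=='ramp':
                A=np.c_[p[:,:2],np.ones(len(p))]; w=np.linalg.lstsq(A,p[:,2],rcond=None)[0]
                for _ in range(5):
                    e=abs(A@w-p[:,2])<.004; w=np.linalg.lstsq(A[e],p[e,2],rcond=None)[0]
                q=p[e]; r=cv2.minAreaRect((q[:,:2]*1000).astype(np.float32))
                print('  plane',w,'slope',np.degrees(np.arctan(np.hypot(*w[:2]))),'up dir',np.degrees(np.arctan2(w[1],w[0])),e.sum(),r)
            if nm=='pan':
                hp=p[p[:,1]<-.36] if 1 else p
                e=p[p[:,2]>.04]; print('  high',len(e),cv2.minAreaRect((e[:,:2]*1000).astype(np.float32)))
E
python3 meas.py
```

```text
scene
[137 178  28  14 180] mean [ 0.649 -0.378  0.06 ] z [0.049 0.061 0.069] rect [ 646.7 -384.4] [ 32.1 121.1] 3.5
   toe dir deg -86.5
[320 196  26  15 318] mean [0.425 0.317 0.033] z [0.011 0.034 0.052] rect [419.4 312.7] [56.1 95.6] 14.3
   toe dir deg -75.7
[323 221  28  16 349] mean [0.527 0.366 0.032] z [0.009 0.033 0.051] rect [522.4 361.6] [54.6 95.3] 9.7
   toe dir deg -80.3
[301 232  28  23 348] mean [0.616 0.309 0.033] z [0.011 0.034 0.053] rect [609.6 303.8] [98.9 51.5] 69.7
   toe dir deg -110.3
bench z -0.0007683830927890385
ramp 4096 [581.6  46.2] [356.8 344.4] 1.4 z [0.021 0.089 0.148] x (np.float64(0.404), np.float64(0.763)) y (np.float64(-0.127), np.float64(0.215))
  plane [-0.00767549  0.44713327  0.07952382] slope 24.094152709926124 up dir 90.98344313879444 2351 ((633.223388671875, 17.294219970703125), (256.43707275390625, 283.5914001464844), 2.288527488708496)
pan 817 [ 632.5 -302. ] [293.5 280.2] 89.9 z [0.008 0.037 0.068] x (np.float64(0.492), np.float64(0.773)) y (np.float64(-0.449), np.float64(-0.155))
  high 380 ((644.8036499023438, -353.5444030761719), (2
[... 1679 characters left out ...]
5))
  high 311 ((646.130615234375, -350.0570983886719), (249.76808166503906, 198.5535430908203), 2.01188325881958)
tray 252 [395.9 118.1] [150.1 179.6] 2.8 z [0.021 0.03  0.039] x (np.float64(0.317), np.float64(0.471)) y (np.float64(0.026), np.float64(0.211))
tub 1067 [ 331.9 -225.2] [393.6 240.2] 86.6 z [0.087 0.1   0.109] x (np.float64(0.201), np.float64(0.462)) y (np.float64(-0.424), np.float64(-0.029))
can 103 [ 493.5 -517.3] [34.  53.9] 89.3 z [0.158 0.169 0.179] x (np.float64(0.467), np.float64(0.52)) y (np.float64(-0.534), np.float64(-0.5))
carton 647 [265.4 326.9] [ 90.  131.6] 13.5 z [0.059 0.07  0.08 ] x (np.float64(0.21), np.float64(0.322)) y (np.float64(0.254), np.float64(0.399))
```

```bash
cat > go.py <<'E'
import sys,json
from h import *
def yaw(R): return np.degrees(np.arctan2(R[1,0],R[0,0]))
def plan(goals):
    """goals: x,y,z (mm), yaw, closure; shifts in start-of-row axes"""
    s=bot.get_state(); p=np.array(s['tool_pos'])*1000; a=yaw(np.array(s['ee_rot']))
    print('now',p.round(1),round(a,1),'j',np.round(s['joint_pos'],0),'F',np.round(s['force'],1),'w',round(s['gripper_width']*92,1),'t',round(s['clock'],2))
    rows=[]
    for x,y,z,b,c in goals:
        g=np.array([x,y,z],float); da=(b-a+180)%360-180
        n=int(max(1,np.ceil(np.linalg.norm(g-p)/60),np.ceil(abs(da)/10.3)))
        p0=p.copy()
        for i in range(n):
            t=np.radians(a); M=np.array([[np.cos(t),np.sin(t),0],[np.sin(t),-np.cos(t),0],[0,0,-1]])
            sh=np.round(M.T@(p0+(g-p0)*(i+1)/n-p)).astype(int); p=p+M@sh
            tr=round(float(np.radians(-da/n)),3); a-=np.degrees(tr)
            rows.append([sh.tolist(),tr,c])
    for k in range(0,len(rows),10): print(json.dumps(rows[k:k+10]))
if __name__=='__main__': plan(json.loads(sys.argv[1]))
E
python3 go.py '[[450,-250,230,60,0],[414,321,200,103,0]]'
```

```text
now [ 169.5 -601.3  226.3] 15.7 j [68. 25.  1. 90. -1. 65. -4.] F [ 0.5 -0.7  0.4] w 92.2 t 0.2
[[[46, -33, 0], -0.097, 0], [[48, -28, -1], -0.097, 0], [[51, -23, 0], -0.097, 0], [[54, -18, -1], -0.097, 0], [[54, -14, 0], -0.097, 0], [[56, -7, -1], -0.097, 0], [[56, -2, 0], -0.097, 0], [[56, 3, -1], -0.097, 0], [[48, -32, 3], -0.075, 0], [[50, -27, 3], -0.075, 0]]
[[[52, -24, 3], -0.075, 0], [[53, -21, 3], -0.075, 0], [[55, -16, 3], -0.075, 0], [[56, -11, 3], -0.075, 0], [[57, -8, 3], -0.075, 0], [[57, -3, 3], -0.075, 0], [[57, 1, 3], -0.075, 0], [[57, 5, 3], -0.075, 0]]
```

Call:
{"op": "move_arm", "data": {"steps": [[[46,-33,0],-0.097,0],[[48,-28,-1],-0.097,0],[[51,-23,0],-0.097,0],[[54,-18,-1],-0.097,0],[[54,-14,0],-0.097,0],[[56,-7,-1],-0.097,0],[[56,-2,0],-0.097,0],[[56,3,-1],-0.097,0],[[48,-32,3],-0.075,0],[[50,-27,3],-0.075,0]]}}

```text
clock: 1.45
tool_pos: [0.4435, -0.1344, 0.2245]
ee_rot: [[0.359, 0.933, 0.0], [0.933, -0.359, 0.0], [0.0, -0.0, -1.0]]
force: [1.6, -0.3, 0.0]
gripper_width: 1.001
finger_force: 0.0
```

Call:
{"op": "move_arm", "data": {"steps": [[[52,-24,3],-0.075,0],[[53,-21,3],-0.075,0],[[55,-16,3],-0.075,0],[[56,-11,3],-0.075,0],[[57,-8,3],-0.075,0],[[57,-3,3],-0.075,0],[[57,1,3],-0.075,0],[[57,5,3],-0.075,0],[[0,0,0],0,0.2],[[0,0,0],0,0.2]]}}

```text
clock: 2.7
tool_pos: [0.4141, 0.3198, 0.2003]
ee_rot: [[-0.228, 0.974, -0.001], [0.974, 0.228, -0.001], [-0.001, -0.001, -1.0]]
force: [-0.5, 0.5, -0.7]
gripper_width: 0.83
finger_force: 0.0
```

```bash
python3 go.py '[[414,321,60,103,0.2],[414,321,15,103,0.2]]'
```

```text
now [414.1 319.8 200.3] 103.2 j [-12.  23. -42. 104.  17.  60. -47.] F [-0.5  0.5 -0.7] w 76.4 t 2.7
[[[0, 0, 47], 0.001, 0.2], [[1, 0, 47], 0.001, 0.2], [[0, 0, 46], 0.001, 0.2], [[0, 0, 45], 0.0, 0.2]]
```

Call:
{"op": "move_arm", "data": {"steps": [[[0,0,47],0,0.2],[[1,0,47],0,0.2],[[0,0,46],0,0.2],[[0,0,30],0,0.2],[[0,0,15],0,0.2],[[0,0,0],0,1],[[0,0,0],0,1],[[0,0,0],0,1],[[0,0,0],0,1]], "newtons": 12}}

```text
clock: 3.82
tool_pos: [0.4146, 0.3216, 0.0168]
ee_rot: [[-0.228, 0.974, 0.002], [0.974, 0.228, 0.001], [0.0, 0.002, -1.0]]
force: [-0.7, -0.5, 7.1]
gripper_width: 0.503
finger_force: 12.0
```

```bash
python3 go.py '[[414,321,75,103,1],[480,200,230,96,1],[550,86,190,92.2,1]]'
```

```text
now [414.6 321.6  16.8] 103.2 j [-20.  36. -33. 114.  31.  39. -59.] F [-0.7 -0.5  7.1] w 46.3 t 3.83
[[[0, -1, -58], 0.003, 1], [[-33, 9, -39], 0.03, 1], [[-33, 11, -39], 0.03, 1], [[-33, 11, -38], 0.03, 1], [[-32, 12, -39], 0.03, 1], [[-40, 19, 13], 0.023, 1], [[-40, 21, 14], 0.023, 1], [[-40, 21, 13], 0.023, 1]]
```

Call:
{"op": "move_arm", "data": {"steps": [[[0,0,-58],0,1],[[-33,9,-39],0.03,1],[[-33,11,-39],0.03,1],[[-33,11,-38],0.03,1],[[-32,12,-39],0.03,1],[[-40,19,13],0.023,1],[[-40,21,14],0.023,1],[[-40,21,13],0.023,1],[[0,0,0],0,1]]}}

```text
clock: 4.95
tool_pos: [0.5524, 0.0812, 0.1873]
ee_rot: [[-0.034, 0.999, -0.002], [0.999, 0.034, -0.002], [-0.002, -0.002, -1.0]]
force: [-1.0, 0.2, -1.6]
gripper_width: 0.5
finger_force: 12.0
```

```bash
python3 go.py '[[550,86,154,92.2,1]]'; python3 -c "
from h import *
for n in ['top','scene']:
    c=cap(n); 
    if n=='scene': cv2.imwrite('pics/a1.png',cv2.resize(c['image'][150:290,210:450,::-1],None,fx=3,fy=3))
    if n=='top':
        W=cloud(c); z=W[...,2]
        m=(abs(W[...,0]-.266)<.06)&(abs(W[...,1]-.327)<.08)&(z>.05); print(np.nanmedian(W[m],0))
"
```

```text
now [552.4  81.2 187.3] 92.0 j [ 12.  25. -36. 100.  17.  60. -28.] F [-1.   0.2 -1.6] w 46.0 t 4.95
[[[5, -2, 33], -0.004, 1]]
[0.2660808  0.32606755 0.0699817 ]
```

View pics/a1.png

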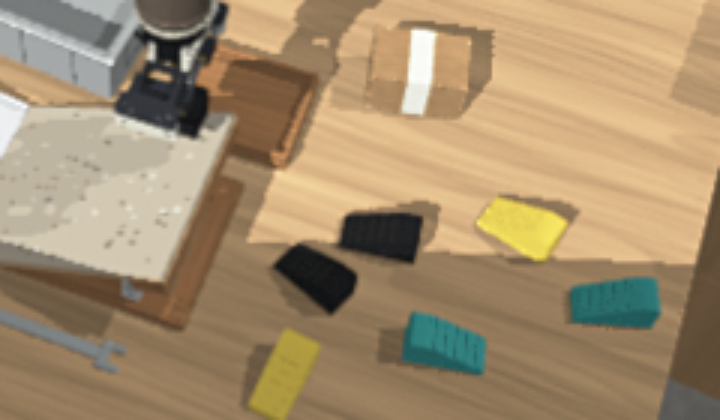

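The chock is held over the board's far corner at (165,100) in the crop, and the carton hasn't moved. Next I'll lower it onto the board at low grip so it pivots onto its sole.

Call:
{"op": "move_arm", "data": {"steps": [[[5,-2,20],0,1],[[0,0,12],0,1],[[0,0,5],0,1],[[0,0,0],0,1]], "newtons": 6}}

```text
clock: 5.55
tool_pos: [0.5492, 0.0911, 0.1518]
ee_rot: [[-0.041, 0.999, -0.0], [0.999, 0.041, 0.0], [0.0, -0.0, -1.0]]
force: [0.9, -0.3, -1.7]
gripper_width: 0.503
finger_force: 6.0
```

Call:
{"op": "move_arm", "data": {"steps": [[[0,0,4],0,1],[[0,0,4],0,1],[[0,0,0],0,1]]}}

```text
clock: 5.92
tool_pos: [0.5492, 0.0908, 0.1434]
ee_rot: [[-0.041, 0.999, -0.0], [0.999, 0.041, -0.0], [-0.0, -0.0, -1.0]]
force: [0.3, -0.4, -0.8]
gripper_width: 0.5
finger_force: 6.0
```

Call:
{"op": "move_arm", "data": {"steps": [[[0,0,4],0,1],[[0,0,0],0,1]]}}

```text
clock: 6.18
tool_pos: [0.5492, 0.0909, 0.1395]
ee_rot: [[-0.041, 0.999, -0.0], [0.999, 0.041, 0.0], [0.0, -0.0, -1.0]]
force: [0.1, 0.0, -0.8]
gripper_width: 0.502
finger_force: 6.0
```

Call:
{"op": "move_arm", "data": {"steps": [[[0,0,3],0,1],[[0,0,0],0,1]]}}

```text
clock: 6.42
tool_pos: [0.5497, 0.0908, 0.1369]
ee_rot: [[-0.041, 0.999, 0.001], [0.999, 0.041, -0.0], [-0.0, 0.001, -1.0]]
force: [0.6, -1.6, 0.9]
gripper_width: 0.503
finger_force: 6.0
```

```bash
python3 -c "
from h import *
c=cap('scene'); cv2.imwrite('pics/a2.png',cv2.resize(c['image'][150:240,210:330,::-1],None,fx=6,fy=6))"
```

```text
(no output)
```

View pics/a2.png

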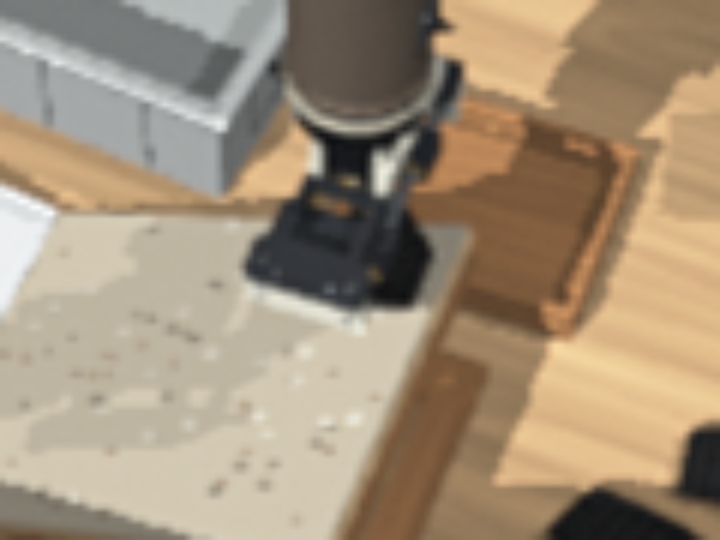

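Call:
{"op": "move_arm", "data": {"steps": [[[0,0,3],0,1],[[0,0,0],0,1]]}}

```text
clock: 6.72
tool_pos: [0.5496, 0.0909, 0.1338]
ee_rot: [[-0.041, 0.999, 0.001], [0.999, 0.041, -0.0], [-0.0, 0.001, -1.0]]
force: [0.8, -1.4, 2.8]
gripper_width: 0.499
finger_force: 6.0
```

```bash
python3 -c "
from h import *
c=cap('scene'); W=cloud(c); im=c['image'].astype(int)
m=(im.max(2)<75)&(abs(W[...,0]-.55)<.06)&(abs(W[...,1]-.09)<.08)&(W[...,2]<.2)
o=np.array([.6325,.026]); d=np.array([.038,-.999])
p=W[m]; xr=(p[:,:2]-o)@d; yr=(p[:,:2]-o)@[.999,.038]; h=p[:,2]-(.147-.4655*(xr+.125))
v,u=np.nonzero(m)
for b in np.arange(-.14,.02,.01):
    s=(xr>b)&(xr<b+.01)
    if s.sum()>2: print(round(b,3),s.sum(),(h[s].min()*1000).round(),(h[s].max()*1000).round(),'yr',yr[s].min().round(3),yr[s].max().round(3))
"
```

```text
-0.12 7 4.0 11.0 yr -0.093 -0.061
-0.11 45 8.0 41.0 yr -0.1 -0.051
-0.1 19 8.0 51.0 yr -0.098 -0.052
-0.09 3 12.0 54.0 yr -0.101 -0.058
-0.07 4 45.0 52.0 yr -0.099 -0.09
```

The heel profile matches a chock seated on the tilted face, so I'll release it.

Call:
{"op": "move_arm", "data": {"steps": [[[0,0,0],0,0.38],[[0,0,0],0,0.38],[[0,0,0],0,0.38],[[0,0,-30],0,0.38],[[0,0,-50],0,0.2],[[0,0,-40],0,0.2]]}}

```text
clock: 7.52
tool_pos: [0.5493, 0.0912, 0.2554]
ee_rot: [[-0.041, 0.999, 0.0], [0.999, 0.041, 0.0], [0.0, 0.0, -1.0]]
force: [1.6, -0.3, -0.4]
gripper_width: 0.774
finger_force: 0.0
```

```bash
python3 -c "
from h import *
from meas import chocks
chocks(cap('top'))"; python3 go.py '[[520,220,240,95,0.2],[517.6,370.9,120,98,0.2]]'
```

```text
[351 168  28   7 136] mean [ 0.649 -0.386  0.063] z [0.054 0.063 0.072] rect [ 650.6 -391. ] [ 24.9 119.4] 4.8
   toe dir deg 94.8
[197 171  24  17 231] mean [0.606 0.301 0.036] z [0.012 0.037 0.055] rect [606.6 300.2] [95.3 45.7] 69.2
   toe dir deg -110.8
[328 185  22  11 210] mean [ 0.564 -0.28   0.038] z [0.014 0.041 0.058] rect [ 565.1 -285. ] [ 42.1 100.5] 6.4
   toe dir deg -83.6
[184 192  23  13 231] mean [0.518 0.36  0.036] z [0.014 0.036 0.055] rect [519.8 358.4] [45.8 95.9] 8.6
   toe dir deg -81.4
now [551.3  92.2 260.6] 92.4 j [ 13.  21. -37.  95.  14.  68. -26.] F [2.4 0.5 4. ] w 72.7 t 7.58
[[[43, -9, 7], -0.015, 0.2], [[43, -8, 7], -0.015, 0.2], [[43, -7, 7], -0.015, 0.2], [[38, 3, 30], -0.013, 0.2], [[37, 3, 30], -0.013, 0.2], [[38, 3, 30], -0.013, 0.2], [[38, 5, 30], -0.013, 0.2]]
```

First chock is bad: it slid into the pan at (0.565,-0.285), nudging the pan a few mm back. On to the second.

Call:
{"op": "move_arm", "data": {"steps": [[[43,-9,7],-0.015,0.2],[[43,-8,7],-0.015,0.2],[[43,-7,7],-0.015,0.2],[[38,3,30],-0.013,0.2],[[37,3,30],-0.013,0.2],[[38,3,30],-0.013,0.2],[[38,5,30],-0.013,0.2],[[0,0,45],0,0.2],[[0,0,40],0,0.2],[[0,0,0],0,0.2]]}}

```text
clock: 8.82
tool_pos: [0.5142, 0.3683, 0.0246]
ee_rot: [[-0.138, 0.99, -0.005], [0.99, 0.138, -0.004], [-0.003, -0.005, -1.0]]
force: [-0.2, -0.3, 0.6]
gripper_width: 0.799
finger_force: 0.0
```

```bash
python3 go.py '[[517.6,370.9,15,98,0.2]]'; python3 -c "
from h import *
c=cap('top'); im=c['image']
W=cloud(c); z=W[...,2]
o=np.array([.6325,.026]); d=np.array([.038,-.999]); e=np.array([.999,.038])
xr=(W[...,:2]-o)@d; yr=(W[...,:2]-o)@e
for y0 in [-.1,-.05,0,.05,.1]:
    m=(abs(yr-y0)<.006)&(xr>.13)&(xr<.20)
    k=np.argsort(xr[m]); print(y0,[(int(a*1000),int(b*1000),int(g)) for a,b,g in zip(xr[m][k][::2],z[m][k][::2],im[m].mean(1)[k][::2])])
cv2.imwrite('pics/b1.png',cv2.resize(im[130:215,230:390,::-1],None,fx=5,fy=5,interpolation=cv2.INTER_CUBIC))"
```

```text
now [514.2 368.3  24.6] 97.9 j [-19.  43. -33.  97.  29.  49. -57.] F [-0.2 -0.3  0.6] w 73.5 t 8.82
[[[2, 4, 10], -0.001, 0.2]]
-0.1 [(131, 30, 175), (132, 24, 170), (137, 24, 169), (142, 17, 172), (145, 28, 159), (146, 20, 171), (151, 14, 170), (155, 18, 165), (156, 8, 172), (161, 10, 172), (164, 19, 149), (165, 9, 154), (171, -1, 139), (175, 0, 148), (176, -1, 143), (180, -1, 164), (184, 3, 222), (186, -10, 220), (189, 2, 227), (193, 4, 223), (193, 2, 224), (198, 4, 221)]
-0.05 [(133, 29, 160), (138, 25, 156), (143, 25, 154), (147, 24, 155), (152, 17, 157), (153, 12, 155), (157, 13, 156), (161, 18, 155), (162, 11, 153), (168, 1, 148), (172, 0, 143), (173, -5, 141), (177, 0, 147), (181, 7, 185), (182, -4, 175), (186, 5, 194), (190, 7, 194), (191, 0, 192), (195, 5, 190), (199, 9, 192)]
0 [(130, 30, 153), (135, 27, 150), (139, 27, 152), (144, 24, 156), (148, 27, 151), (153, 24, 150), (158, 25, 154), (159, 7, 152), (164, 7, 153), (169, 5, 133), (173, 8, 132), (175, -7, 134), (178, 2, 162), (183, 7, 189), (183, 2, 186), (187, 7, 191), (191, 7, 187), (192, 1, 186), (197, 0, 185)]
0.05 [(131, 38, 172), (132, 28, 175), (137, 23, 184), (141, 27, 177), (145, 25, 171), (150, 24, 171), (155, 19, 173), (156, 16, 173), (160, 14, 169), (164, 17, 157), (165, 10, 158), (171, 4, 144), (175, 7, 188), (176, -3, 182), (180, 7, 222), (184, 9, 224), (185, 0, 225), (189, 3, 220), (193, 9, 220), (194, 2, 220), (198, 6, 218)]
0.1 [(133, 33, 106), (137, 33, 108), (142, 25, 114), (147, 22, 108), (147, 22, 109), (153, 14, 104), (157, 13, 101), (162, 15, 100), (167, 5, 98), (168, -4, 96), (173, 0, 117), (177, 0, 148), (181, 4, 152), (186, 1, 154), (190, 12, 152), (194, 10, 148)]
```

View pics/b1.png

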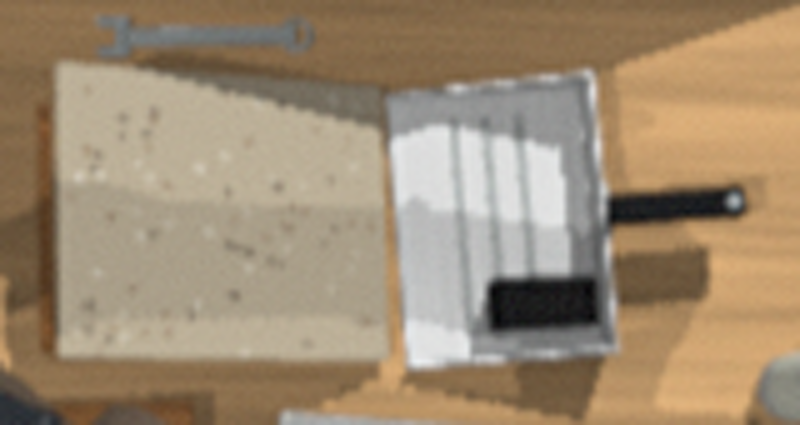

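The first chock lies in the pan's lower corner (545,305 in the crop). The lip gap is 5-14 mm, which a chock can cross. Gripping the second chock.

Call:
{"op": "move_arm", "data": {"steps": [[[2,2,8],0,0.2],[[0,0,0],0,1],[[0,0,0],0,1],[[0,0,0],0,1],[[0,0,0],0,1]], "newtons": 12}}

```text
clock: 9.5
tool_pos: [0.5178, 0.3724, 0.0202]
ee_rot: [[-0.138, 0.99, 0.0], [0.99, 0.138, 0.0], [0.0, 0.0, -1.0]]
force: [-1.8, -1.3, 4.5]
gripper_width: 0.5
finger_force: 12.0
```

```bash
python3 go.py '[[520,370,80,98,1],[600,240,230,96,1],[709,94,190,92.2,1]]'
```

```text
now [517.8 372.4  20.2] 97.9 j [-19.  43. -33.  97.  29.  49. -57.] F [-1.8 -1.3  4.5] w 46.0 t 9.5
[[[-3, 2, -60], -0.002, 1], [[-35, 15, -37], 0.009, 1], [[-35, 16, -38], 0.009, 1], [[-34, 16, -37], 0.009, 1], [[-35, 16, -38], 0.009, 1], [[-39, 23, 10], 0.016, 1], [[-39, 24, 10], 0.016, 1], [[-38, 25, 10], 0.016, 1], [[-38, 25, 10], 0.016, 1]]
```

Call:
{"op": "move_arm", "data": {"steps": [[[-3,2,-60],0,1],[[-35,15,-37],0.009,1],[[-35,16,-38],0.009,1],[[-34,16,-37],0.009,1],[[-35,16,-38],0.009,1],[[-39,23,10],0.016,1],[[-39,24,10],0.016,1],[[-38,25,10],0.016,1],[[-38,25,10],0.016,1],[[0,0,0],0,1]]}}

```text
clock: 10.75
tool_pos: [0.7102, 0.0873, 0.1875]
ee_rot: [[-0.031, 1.0, -0.002], [1.0, 0.031, -0.004], [-0.004, -0.002, -1.0]]
force: [-0.6, -0.3, -0.4]
gripper_width: 0.501
finger_force: 12.0
```

```bash
python3 go.py '[[709,94,155,92.2,1]]'
```

```text
now [710.2  87.3 187.5] 91.8 j [  7.  39. -34.  76.  22.  71. -26.] F [-0.6 -0.3 -0.4] w 46.1 t 10.75
[[[7, -1, 32], -0.008, 1]]
```

Call:
{"op": "move_arm", "data": {"steps": [[[1,0,20],0,1],[[0,0,12],0,1],[[0,0,6],0,1],[[0,0,5],0,1],[[0,0,4],0,1],[[0,0,0],0,1]], "newtons": 6}}

```text
clock: 11.5
tool_pos: [0.7089, 0.0949, 0.1426]
ee_rot: [[-0.038, 0.999, 0.0], [0.999, 0.038, 0.001], [0.001, 0.0, -1.0]]
force: [0.3, 0.5, -1.4]
gripper_width: 0.501
finger_force: 6.0
```

Call:
{"op": "move_arm", "data": {"steps": [[[0,0,3],0,1],[[0,0,2],0,1],[[0,0,0],0,1]]}}

```text
clock: 11.88
tool_pos: [0.7089, 0.0951, 0.1381]
ee_rot: [[-0.038, 0.999, 0.001], [0.999, 0.038, 0.001], [0.001, 0.001, -1.0]]
force: [-0.3, -0.6, 3.9]
gripper_width: 0.497
finger_force: 6.0
```

Call:
{"op": "move_arm", "data": {"steps": [[[0,0,2],0,1],[[0,0,0],0,0.38],[[0,0,0],0,0.38],[[0,0,0],0,0.38],[[0,0,-30],0,0.38],[[0,0,-50],0,0.2],[[0,0,-40],0,0.2]]}}

```text
clock: 12.75
tool_pos: [0.7089, 0.0947, 0.2577]
ee_rot: [[-0.038, 0.999, 0.001], [0.999, 0.038, 0.001], [0.001, 0.001, -1.0]]
force: [0.3, -0.6, 0.4]
gripper_width: 0.773
finger_force: 0.0
```

```bash
python3 -c "
from h import *
from meas import chocks
chocks(cap('top'))"; python3 go.py '[[640,220,230,75,0.2],[610.6,310.9,100,70,0.2]]'
```

```text
[352 168  27   7 131] mean [ 0.65  -0.387  0.063] z [0.055 0.063 0.073] rect [ 650.8 -392.9] [ 23.4 116.7] 5.5
   toe dir deg -84.5
[197 171  24  17 228] mean [0.606 0.3   0.035] z [0.011 0.036 0.055] rect [606.6 300.3] [97.2 45.9] 68.5
   toe dir deg -111.5
[328 185  22  11 203] mean [ 0.564 -0.279  0.039] z [0.015 0.04  0.057] rect [ 565.1 -284.2] [41.8 99.5] 5.6
   toe dir deg -84.4
now [710.6  95.5 263.7] 92.2 j [  7.  36. -35.  70.  20.  79. -24.] F [ 1.  -0.3  5. ] w 72.7 t 12.8
[[[42, -22, 11], 0.1, 0.2], [[40, -26, 11], 0.1, 0.2], [[37, -30, 12], 0.1, 0.2], [[27, -17, 43], 0.029, 0.2], [[26, -18, 43], 0.029, 0.2], [[26, -19, 44], 0.029, 0.2]]
```

Call:
{"op": "move_arm", "data": {"steps": [[[42,-22,11],0.1,0.2],[[40,-26,11],0.1,0.2],[[37,-30,12],0.1,0.2],[[27,-17,43],0.029,0.2],[[26,-18,43],0.029,0.2],[[26,-19,44],0.029,0.2],[[0,0,35],0,0.2],[[0,0,40],0,0.2],[[0,0,0],0,0.2]]}}

```text
clock: 13.92
tool_pos: [0.6068, 0.3082, 0.0134]
ee_rot: [[0.342, 0.94, -0.005], [0.94, -0.342, -0.003], [-0.005, -0.004, -1.0]]
force: [-0.5, -1.0, 0.7]
gripper_width: 0.799
finger_force: 0.0
```

```bash
python3 -c "
from h import *
from meas import chocks
chocks(cap('top'))"; python3 go.py '[[610.6,310.9,18,70,0.2]]'
```

```text
[246 146  21  13 242] mean [0.707 0.089 0.155] z [0.115 0.157 0.186] rect [709.3  88.9] [45.2 85.1] 1.1
   toe dir deg -88.9
[204 154  17  14 110] mean [0.679 0.272 0.12 ] z [0.098 0.122 0.132] rect [682.  278.9] [71.7 36.6] 62.5
   toe dir deg -117.5
[351 168  28   7 131] mean [ 0.649 -0.385  0.062] z [0.053 0.062 0.071] rect [ 650.5 -391.9] [ 23.2 120.6] 5.3
   toe dir deg -84.7
[189 185  18  14 123] mean [0.537 0.336 0.124] z [0.11  0.124 0.132] rect [535.4 334.1] [73.9 38.3] 57.9
   toe dir deg 57.9
[328 185  22  11 214] mean [ 0.564 -0.281  0.038] z [0.011 0.039 0.058] rect [ 565.6 -285.2] [ 43.9 101. ] 4.1
   toe dir deg -85.9
now [608.2 309.3  15.9] 70.0 j [-15.  45. -27.  90.  25.  50. -71.] F [-0.4  0.4  1.2] w 73.5 t 13.97
[[[2, 2, -2], 0.0, 0.2]]
```

The second chock holds on the board at (0.709,0.089). On to the third.

Call:
{"op": "move_arm", "data": {"steps": [[[0,0,0],0,1],[[0,0,0],0,1],[[0,0,0],0,1],[[0,0,0],0,1]], "newtons": 12}}

```text
clock: 14.48
tool_pos: [0.6094, 0.31, 0.0178]
ee_rot: [[0.342, 0.94, 0.001], [0.94, -0.342, 0.001], [0.001, 0.001, -1.0]]
force: [-0.3, -0.2, 6.9]
gripper_width: 0.499
finger_force: 12.0
```

```bash
python3 go.py '[[611,311,80,70,1],[600,240,240,80,1],[629.5,91,200,92.2,1]]'
```

```text
now [609.4 310.   17.8] 70.0 j [-15.  45. -27.  90.  25.  50. -71.] F [-0.3 -0.2  6.9] w 45.9 t 14.47
[[[1, 1, -31], -0.0, 1], [[1, 0, -31], -0.0, 1], [[-24, 5, -53], -0.058, 1], [[-24, 3, -54], -0.058, 1], [[-24, 2, -53], -0.058, 1], [[-47, 18, 13], -0.071, 1], [[-48, 15, 14], -0.071, 1], [[-49, 12, 13], -0.071, 1]]
```

Call:
{"op": "move_arm", "data": {"steps": [[[1,1,-31],0,1],[[1,0,-31],0,1],[[-24,5,-53],-0.058,1],[[-24,3,-54],-0.058,1],[[-24,2,-53],-0.058,1],[[-47,18,13],-0.071,1],[[-48,15,14],-0.071,1],[[-49,12,13],-0.071,1],[[0,0,0],0,1],[[0,0,0],0,1]]}}

```text
clock: 15.72
tool_pos: [0.6291, 0.0915, 0.1987]
ee_rot: [[-0.037, 0.999, -0.0], [0.999, 0.037, 0.001], [0.001, -0.0, -1.0]]
force: [0.3, 0.7, -1.2]
gripper_width: 0.5
finger_force: 12.0
```

```bash
python3 go.py '[[629.5,91,155,92.2,1]]'
```

```text
now [629.1  91.5 198.7] 92.1 j [ 10.  32. -36.  88.  20.  66. -28.] F [ 0.3  0.7 -1.2] w 46.0 t 15.72
[[[-1, 0, 44], -0.001, 1]]
```

Call:
{"op": "move_arm", "data": {"steps": [[[0,0,30],0,1],[[0,0,12],0,1],[[0,0,6],0,1],[[0,0,5],0,1],[[0,0,4],0,1],[[0,0,0],0,1]], "newtons": 6}}

```text
clock: 16.48
tool_pos: [0.6293, 0.0914, 0.1417]
ee_rot: [[-0.038, 0.999, 0.0], [0.999, 0.038, 0.0], [0.0, 0.0, -1.0]]
force: [-0.5, 0.5, -1.4]
gripper_width: 0.501
finger_force: 6.0
```

Call:
{"op": "move_arm", "data": {"steps": [[[0,0,4],0,1],[[0,0,0],0,1]]}}

```text
clock: 16.73
tool_pos: [0.6297, 0.0912, 0.1379]
ee_rot: [[-0.038, 0.999, 0.001], [0.999, 0.038, -0.0], [-0.0, 0.001, -1.0]]
force: [0.3, -1.4, 0.7]
gripper_width: 0.497
finger_force: 6.0
```

Call:
{"op": "move_arm", "data": {"steps": [[[0,0,3],0,1],[[0,0,0],0,1]]}}

```text
clock: 16.98
tool_pos: [0.6297, 0.0911, 0.135]
ee_rot: [[-0.038, 0.999, 0.001], [0.999, 0.038, -0.0], [-0.0, 0.001, -1.0]]
force: [1.1, -1.2, 2.5]
gripper_width: 0.503
finger_force: 6.0
```

Call:
{"op": "move_arm", "data": {"steps": [[[0,0,0],0,0.4],[[0,0,0],0,0.4],[[0,0,0],0,0.4],[[0,0,-30],0,0.4],[[0,0,-50],0,0.4],[[0,0,-40],0,0.2],[[40,0,0],0,0.2],[[60,0,0],0,0.2],[[60,0,0],0,0.2],[[0,0,0],0,0.2]]}}

```text
clock: 18.23
tool_pos: [0.6204, 0.2583, 0.2547]
ee_rot: [[-0.047, 0.999, -0.002], [0.999, 0.047, 0.004], [0.004, -0.001, -1.0]]
force: [-0.6, -0.3, -0.3]
gripper_width: 0.801
finger_force: 0.0
```

```bash
python3 -c "
from h import *
from meas import chocks
c=cap('top');chocks(c); cv2.imwrite('pics/c1.png',cv2.resize(c['image'][130:280,200:400,::-1],None,fx=4,fy=4,interpolation=cv2.INTER_CUBIC))
W=cloud(c); z=W[...,2]; m=(W[...,0]>.3)&(W[...,0]<.5)&(W[...,1]>.01)&(W[...,1]<.23)&(z>.02)&(z<.04)
k,l,st,_=cv2.connectedComponentsWithStats(m.astype(np.uint8)); i=1+np.argmax(st[1:,4]); print('tray',cv2.minAreaRect((W[l==i][:,:2]*1000).astype(np.float32)))
"; python3 go.py '[[629.5,91,155,92.2,1]]'
```

```text
[246 146  21  13 241] mean [0.706 0.089 0.155] z [0.116 0.157 0.184] rect [709.7  88.8] [43.2 85.4] 2.0
   toe dir deg -88.0
[327 168  23  12 212] mean [ 0.639 -0.278  0.039] z [0.016 0.041 0.057] rect [ 640.3 -282.1] [43.  99.9] 8.3
   toe dir deg -81.7
[352 168  28   7 132] mean [ 0.649 -0.39   0.063] z [0.055 0.063 0.07 ] rect [ 650.3 -395.2] [ 23.4 121. ] 4.2
   toe dir deg 94.2
[328 185  22  11 213] mean [ 0.565 -0.281  0.039] z [0.015 0.041 0.057] rect [ 566.  -285.7] [ 43.4 100.3] 4.5
   toe dir deg -85.5
[365 223   5  27  74] mean [ 0.37  -0.401  0.053] z [0.023 0.052 0.085] rect [ 363.  -400.9] [  4.2 114.2] 87.0
   toe dir deg 177.0
tray ((392.8917541503906, 151.6818084716797), (146.76165771484375, 110.93151092529297), 3.1757140159606934)
now [621.8 254.5 254.5] 92.5 j [ -5.  33. -37.  78.  20.  75. -40.] F [-0.2 -0.6 -0.4] w 73.9 t 18.27
[[[-41, 0, 25], 0.001, 1], [[-41, 0, 25], 0.001, 1], [[-41, 1, 25], 0.001, 1], [[-41, 0, 24], 0.001, 1]]
```

View pics/c1.png

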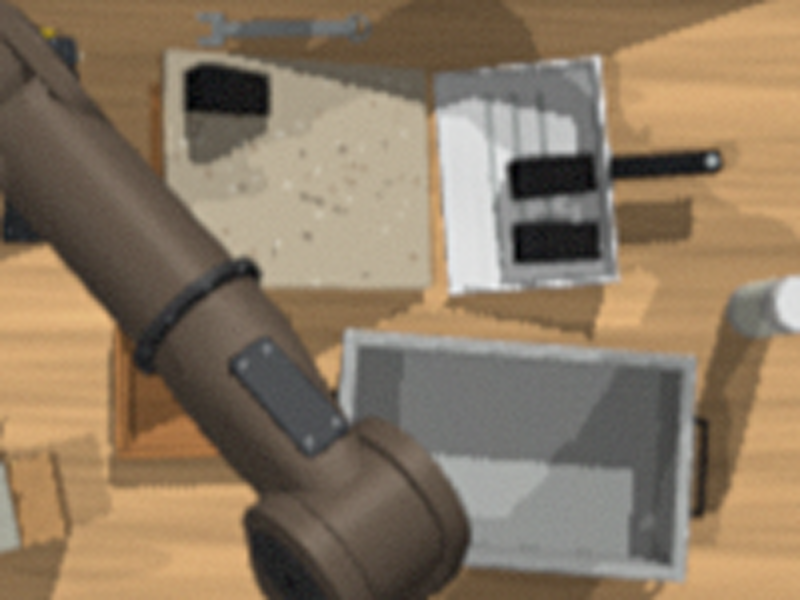

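Two bad chocks are in the pan (555,175 and 555,240 in the crop), and the good one is on the board at (228,90). Now I'll fetch the good one to the tray.

```bash
python3 go.py '[[709,94,250,92,0.2],[709,94,139,92,0.2]]'
```

```text
now [621.8 254.5 254.5] 92.5 j [ -5.  33. -37.  78.  20.  75. -40.] F [-0.2 -0.6 -0.4] w 73.9 t 18.27
[[[-41, 20, 1], 0.002, 0.2], [[-41, 20, 1], 0.002, 0.2], [[-41, 20, 1], 0.002, 0.2], [[-41, 21, 1], 0.002, 0.2], [[0, 0, 56], 0.0, 0.2], [[0, 0, 55], 0.0, 0.2]]
```

Call:
{"op": "move_arm", "data": {"steps": [[[-41,20,1],0,0.2],[[-41,20,1],0,0.2],[[-41,20,1],0,0.2],[[-39,21,1],0,0.2],[[0,0,0],0,0.2],[[0,0,56],0,0.2],[[0,0,40],0,0.2],[[0,0,14],0,0.2],[[0,0,0],0,0.2]], "newtons": 12}}

```text
clock: 19.4
tool_pos: [0.7101, 0.092, 0.1407]
ee_rot: [[-0.038, 0.999, -0.001], [0.999, 0.038, -0.0], [-0.0, -0.001, -1.0]]
force: [-0.0, 0.8, 2.0]
gripper_width: 0.799
finger_force: 0.0
```

Call:
{"op": "move_arm", "data": {"steps": [[[0,0,0],0,1],[[0,0,0],0,1],[[0,0,0],0,1],[[0,0,-20],0,1],[[0,0,-40],0,1],[[0,0,-40],0,1],[[0,0,0],0,1]]}}

```text
clock: 20.27
tool_pos: [0.7121, 0.0935, 0.2464]
ee_rot: [[-0.038, 0.999, 0.007], [0.999, 0.038, 0.002], [0.002, 0.008, -1.0]]
force: [0.1, 0.2, -0.8]
gripper_width: 0.501
finger_force: 12.0
```

```bash
python3 go.py '[[560,180,240,92.5,1],[396,131,180,92.5,1],[396,131,80,92.5,1]]'
```

```text
now [712.1  93.5 246.4] 92.2 j [  7.  37. -35.  72.  21.  77. -24.] F [ 0.1  0.2 -0.8] w 46.1 t 20.27
[[[31, -50, 2], -0.002, 1], [[31, -49, 2], -0.002, 1], [[30, -50, 2], -0.002, 1], [[-10, -41, 15], 0.0, 1], [[-11, -42, 15], 0.0, 1], [[-10, -41, 15], 0.0, 1], [[-10, -42, 15], 0.0, 1], [[0, 0, 50], 0.0, 1], [[0, 0, 50], 0.0, 1]]
```

Call:
{"op": "move_arm", "data": {"steps": [[[31,-50,2],0,1],[[31,-49,2],0,1],[[30,-50,2],0,1],[[-10,-41,15],0,1],[[-11,-42,15],0,1],[[-10,-41,15],0,1],[[-10,-42,15],0,1],[[0,0,50],0,1],[[0,0,50],0,1],[[0,0,0],0,1]]}}

```text
clock: 21.52
tool_pos: [0.3911, 0.1304, 0.0728]
ee_rot: [[-0.039, 0.999, -0.006], [0.999, 0.039, -0.002], [-0.002, -0.006, -1.0]]
force: [-0.5, -0.5, 0.2]
gripper_width: 0.499
finger_force: 12.0
```

Call:
{"op": "move_arm", "data": {"steps": [[[0,0,20],0,1],[[0,0,13],0,1],[[0,0,6],0,1],[[0,0,6],0,1],[[0,0,0],0,1]], "newtons": 6}}

```text
clock: 22.15
tool_pos: [0.3934, 0.1306, 0.0296]
ee_rot: [[-0.038, 0.999, -0.001], [0.999, 0.038, -0.001], [-0.001, -0.001, -1.0]]
force: [-0.3, -0.1, -1.1]
gripper_width: 0.501
finger_force: 6.0
```

Call:
{"op": "move_arm", "data": {"steps": [[[0,0,4],0,1],[[0,0,3],0,1],[[0,0,0],0,1]]}}

```text
clock: 22.52
tool_pos: [0.3934, 0.1309, 0.0225]
ee_rot: [[-0.038, 0.999, -0.001], [0.999, 0.038, -0.001], [-0.001, -0.001, -1.0]]
force: [-0.1, -0.3, -1.3]
gripper_width: 0.5
finger_force: 6.0
```

Call:
{"op": "move_arm", "data": {"steps": [[[0,0,0],0,0.3],[[0,0,0],0,0.3],[[0,0,-20],0,0.3],[[0,0,-50],0,0.3],[[0,0,-60],0,0.3],[[0,0,-60],0,0],[[0,0,0],0,0]]}}

```text
clock: 23.4
tool_pos: [0.3959, 0.1324, 0.2167]
ee_rot: [[-0.037, 0.999, 0.008], [0.999, 0.037, 0.001], [0.001, 0.008, -1.0]]
force: [0.7, -0.3, -1.1]
gripper_width: 0.868
finger_force: 0.0
```

```bash
python3 -c "
from h import *
c=cap('scene'); cv2.imwrite('pics/d1.png',cv2.resize(c['image'][130:260,130:340,::-1],None,fx=3.8,fy=3.8,interpolation=cv2.INTER_CUBIC))
"; python3 go.py '[[560,60,240,92,0],[646,-240,260,93,0],[649,-374,140,94,0]]'
```

```text
now [394.7 131.4 214.4] 92.1 j [ 15.  11. -46. 116.  10.  57. -34.] F [-0.5 -0.2 -1.5] w 83.8 t 23.45
[[[-19, 41, -6], 0.0, 0], [[-20, 40, -7], 0.0, 0], [[-19, 41, -6], 0.0, 0], [[-19, 41, -7], 0.0, 0], [[-51, 12, -3], -0.003, 0], [[-50, 13, -4], -0.003, 0], [[-51, 12, -3], -0.003, 0], [[-51, 12, -3], -0.003, 0], [[-50, 12, -3], -0.003, 0], [[-51, 11, -4], -0.003, 0]]
[[[-33, -1, 30], -0.004, 0], [[-34, -1, 30], -0.004, 0], [[-33, -2, 30], -0.004, 0], [[-34, -1, 30], -0.004, 0]]
```

View pics/d1.png

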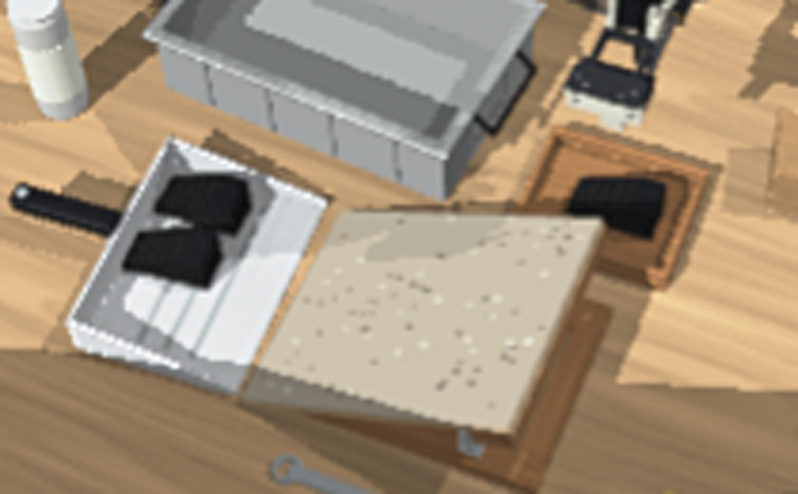

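The good chock stands in the tray at (618,205), and both bad ones are in the pan. The handle runs from (15,195) to (115,220). Next I'll grip it a little nearer the back wall for less nose moment.

Call:
{"op": "move_arm", "data": {"steps": [[[-19,41,-6],0,0],[[-20,40,-7],0,0],[[-19,41,-6],0,0],[[-19,41,-7],0,0],[[-51,12,-3],-0.003,0],[[-50,13,-4],-0.003,0],[[-51,12,-3],-0.003,0],[[-51,12,-3],-0.003,0],[[-50,12,-3],-0.003,0],[[-51,11,-4],-0.003,0]]}}

```text
clock: 24.7
tool_pos: [0.6447, -0.2412, 0.2562]
ee_rot: [[-0.056, 0.998, -0.004], [0.998, 0.056, 0.001], [0.001, -0.004, -1.0]]
force: [0.6, -0.7, -0.8]
gripper_width: 0.996
finger_force: 0.0
```

Call:
{"op": "move_arm", "data": {"steps": [[[-30,-1,30],-0.004,0],[[-31,-1,30],-0.004,0],[[-30,-2,30],-0.004,0],[[-30,-1,30],-0.004,0],[[0,0,0],0,0],[[0,0,0],0,0]]}}

```text
clock: 25.45
tool_pos: [0.6475, -0.3595, 0.1375]
ee_rot: [[-0.073, 0.997, -0.001], [0.997, 0.073, 0.002], [0.002, -0.001, -1.0]]
force: [-0.4, -0.1, 0.5]
gripper_width: 0.999
finger_force: 0.0
```

```bash
python3 go.py '[[648,-363,31,94.3,0]]'
```

```text
now [ 647.5 -359.5  137.5] 94.2 j [ 42.  44. -32.  75.  23.  68.  13.] F [-0.4 -0.1  0.5] w 91.9 t 25.45
[[[-2, 0, 53], -0.001, 0], [[-2, 0, 53], -0.001, 0]]
```

Call:
{"op": "move_arm", "data": {"steps": [[[-2,0,50],0,0],[[-2,0,40],0,0],[[0,0,16],0,0],[[0,0,0],0,0],[[0,0,0],0,1],[[0,0,0],0,1],[[0,0,0],0,1],[[0,0,0],0,1],[[0,0,0],0,1],[[0,0,0],0,1]], "newtons": 60}}

```text
clock: 26.7
tool_pos: [0.6479, -0.3649, 0.0327]
ee_rot: [[-0.072, 0.997, -0.0], [0.997, 0.072, 0.0], [0.0, -0.0, -1.0]]
force: [-0.3, -0.1, 0.4]
gripper_width: 0.395
finger_force: 0.0
```

Call:
{"op": "move_arm", "data": {"steps": [[[0,0,-5],0,1],[[0,0,-5],0,1],[[0,0,-5],0,1],[[0,0,0],0,1],[[0,0,0],0,1]]}}

```text
clock: 27.32
tool_pos: [0.6477, -0.3649, 0.0475]
ee_rot: [[-0.072, 0.997, -0.0], [0.997, 0.072, 0.0], [0.0, -0.0, -1.0]]
force: [-0.7, -0.2, -5.9]
gripper_width: 0.305
finger_force: 59.9
```

```bash
cat > pan.py <<'E'
from h import *
s=bot.get_state(); R=np.array(s['ee_rot']); p=np.array(s['tool_pos'])
print('t',s['clock'],'F',np.round(s['force'],1),'T',np.round(s['ft_torque'],2),'w',s['gripper_width']*92,p.round(3))
for n in ['scene','top']:
    c=cap(n); W=cloud(c); im=c['image'].astype(int)
    q=(W-p)@R[:,:2]; z=W[...,2]  # tool x (toward nose), y
    m=(abs(q[...,1])<.12)&(q[...,0]>.04)&(q[...,0]<.215)&(im.min(2)>110)&(z>p[2]-.3)&(z<p[2]+.02)
    A=np.c_[q[m],np.ones(m.sum())]; b=z[m]-p[2]
    # floor: lower envelope fit
    e=np.ones(len(b),bool)
    for _ in range(15):
        w=np.linalg.lstsq(A[e],b[e],rcond=None)[0]; r=b-A@w; e=(r<.004)&(r>-.03)
    print(n,m.sum(),e.sum(),'nose-down deg',np.degrees(np.arctan(-w[0])).round(1),'roll',np.degrees(np.arctan(w[1])).round(1),'floor below tcp at grip',w[2].round(3))
    d=(im.max(2)<75)&(abs(q[...,1])<.12)&(q[...,0]>.02)&(q[...,0]<.24)&(z<p[2]+.03)&(z>.01)
    k,l,st,_=cv2.connectedComponentsWithStats(d.astype(np.uint8))
    for i in range(1,k):
        if st[i,4]>60: print('  chock toolxy',q[l==i].mean(0).round(3),'z',z[l==i].mean().round(3),st[i,4])
E
python3 pan.py
```

```text
t 27.325 F [-0.7 -0.2 -5.9] T [-0.52 -0.29 -0.01] w 28.082460094553372 [ 0.648 -0.365  0.048]
scene 1502 791 nose-down deg 1.7 roll 0.8 floor below tcp at grip -0.035
  chock toolxy [ 0.095 -0.03 ] z 0.044 602
top 1493 725 nose-down deg 1.9 roll 0.5 floor below tcp at grip -0.033
  chock toolxy [ 0.088 -0.003] z 0.049 207
  chock toolxy [ 0.089 -0.076] z 0.051 213
```

Call:
{"op": "move_arm", "data": {"steps": [[[0,0,-5],0,1],[[0,0,-10],0,1],[[0,0,-10],0,1],[[0,0,-5],0,1],[[0,0,0],0,1],[[0,0,0],0,1]]}}

```text
clock: 28.18
tool_pos: [0.6477, -0.3649, 0.0774]
ee_rot: [[-0.072, 0.997, -0.0], [0.997, 0.072, 0.0], [0.0, -0.0, -1.0]]
force: [0.4, -0.9, -6.1]
gripper_width: 0.3
finger_force: 59.9
```

```bash
python3 pan.py; python3 go.py '[[630,-330,200,94,1],[600,-225,260,177,1]]'
```

```text
t 28.175 F [ 0.4 -0.9 -6.1] T [-0.48 -0.27 -0.02] w 27.57881849548063 [ 0.648 -0.365  0.077]
scene 1548 994 nose-down deg 0.2 roll 0.3 floor below tcp at grip -0.037
  chock toolxy [ 0.096 -0.03 ] z 0.074 622
top 1553 947 nose-down deg 0.3 roll -0.1 floor below tcp at grip -0.035
  chock toolxy [ 0.087 -0.002] z 0.079 216
  chock toolxy [ 0.089 -0.075] z 0.08 226
now [ 647.6 -364.9   77.2] 94.1 j [ 42.  47. -31.  78.  25.  62.  12.] F [ 0.2 -0.  -5.9] w 27.5 t 28.27
[[[12, -5, -41], 0.001, 1], [[12, -5, -41], 0.001, 1], [[12, -5, -41], 0.001, 1], [[12, -3, -7], -0.161, 1], [[12, 0, -6], -0.161, 1], [[12, 1, -7], -0.161, 1], [[12, 3, -7], -0.161, 1], [[11, 6, -6], -0.161, 1], [[10, 6, -7], -0.161, 1], [[9, 9, -6], -0.161, 1]]
[[[7, 9, -7], -0.161, 1], [[6, 11, -7], -0.161, 1]]
```

```bash
sed -i 's#/60)#/V)#; s#/10.3)#/A)#; s#^def yaw#V=float(sys.argv[2]) if len(sys.argv)>2 else 60; A=V/6\ndef yaw#' go.py; python3 go.py '[[630,-320,226,94,1],[545,-233,226,176.6,1]]' 28
```

```text
now [ 647.6 -364.9   77.2] 94.1 j [ 42.  47. -31.  78.  25.  62.  12.] F [ 0.2 -0.  -5.9] w 27.5 t 28.27
[[[8, -2, -25], 0.0, 1], [[7, -3, -25], 0.0, 1], [[8, -2, -24], 0.0, 1], [[8, -3, -25], 0.0, 1], [[7, -2, -25], 0.0, 1], [[8, -2, -25], 0.0, 1], [[5, -4, 0], -0.08, 1], [[6, -4, 0], -0.08, 1], [[6, -4, 0], -0.08, 1], [[6, -3, 0], -0.08, 1]]
[[[6, -2, 0], -0.08, 1], [[6, -3, 0], -0.08, 1], [[7, -1, 0], -0.08, 1], [[7, -1, 0], -0.08, 1], [[6, 0, 0], -0.08, 1], [[7, 0, 0], -0.08, 1], [[7, 0, 0], -0.08, 1], [[7, 2, 0], -0.08, 1], [[6, 1, 0], -0.08, 1], [[7, 2, 0], -0.08, 1]]
[[[6, 3, 0], -0.08, 1], [[6, 3, 0], -0.08, 1], [[5, 4, 0], -0.08, 1], [[6, 4, 0], -0.08, 1]]
```

Call:
{"op": "move_arm", "data": {"steps": [[[8,-2,-15],0,1],[[7,-3,-25],0,1],[[8,-2,-24],0,1],[[8,-3,-25],0,1],[[7,-2,-25],0,1],[[8,-2,-25],0,1],[[5,-4,-10],-0.04,1],[[6,-4,0],-0.08,1],[[6,-4,0],-0.08,1],[[6,-3,0],-0.08,1]]}}

```text
clock: 29.52
tool_pos: [0.6113, -0.2996, 0.2268]
ee_rot: [[-0.349, 0.937, -0.001], [0.937, 0.349, -0.0], [-0.0, -0.001, -1.0]]
force: [0.3, -0.1, -6.8]
gripper_width: 0.306
finger_force: 60.0
```

Call:
{"op": "move_arm", "data": {"steps": [[[6,-2,0],-0.08,1],[[6,-3,0],-0.08,1],[[7,-1,0],-0.08,1],[[7,-1,0],-0.08,1],[[6,0,0],-0.08,1],[[7,0,0],-0.08,1],[[7,0,0],-0.08,1],[[7,2,0],-0.08,1],[[6,1,0],-0.08,1],[[7,2,0],-0.08,1]]}}

```text
clock: 30.78
tool_pos: [0.5657, -0.25, 0.2269]
ee_rot: [[-0.915, 0.403, -0.0], [0.403, 0.915, -0.0], [-0.0, -0.0, -1.0]]
force: [0.2, 0.5, -4.6]
gripper_width: 0.3
finger_force: 60.0
```

Call:
{"op": "move_arm", "data": {"steps": [[[6,3,0],-0.08,1],[[6,3,0],-0.08,1],[[5,4,0],-0.08,1],[[6,4,0],-0.08,1],[[0,0,0],-0.04,1],[[0,0,0],0,1],[[0,0,0],0,1]]}}

```text
clock: 31.65
tool_pos: [0.5484, -0.2302, 0.2267]
ee_rot: [[-0.998, 0.06, 0.0], [0.06, 0.998, -0.0], [-0.0, -0.0, -1.0]]
force: [-0.2, -0.2, -6.4]
gripper_width: 0.303
finger_force: 60.0
```

```bash
python3 pan.py; python3 go.py '[[545,-233,226,176.6,1]]' 28
```

```text
t 31.65 F [-0.2 -0.2 -6.4] T [ 0.21 -0.7  -0.06] w 27.854911878559363 [ 0.548 -0.23   0.227]
scene 1962 463 nose-down deg -1.2 roll 0.8 floor below tcp at grip -0.232
  chock toolxy [0.111 0.001] z 0.238 85
top 1624 1101 nose-down deg 0.6 roll 0.2 floor below tcp at grip -0.035
  chock toolxy [0.083 0.001] z 0.229 293
  chock toolxy [ 0.108 -0.057] z 0.229 62
now [ 548.4 -230.1  226.7] 176.6 j [ 54.  33. -57.  91.  29.  72.  79.] F [ 0.   0.5 -6.1] w 27.8 t 31.75
[[[3, -3, 1], -0.0, 1]]
```

The pan is level and loaded over the tub. Next I'll ease the grip in steps so the nose sinks.

Call:
{"op": "move_arm", "data": {"steps": [[[0,0,0],0,1],[[0,0,0],0,1]], "newtons": 35}}

```text
clock: 32.0
tool_pos: [0.5483, -0.23, 0.2267]
ee_rot: [[-0.998, 0.059, -0.0], [0.059, 0.998, -0.0], [0.0, -0.0, -1.0]]
force: [0.1, -0.4, -5.7]
gripper_width: 0.302
finger_force: 35.0
```

Call:
{"op": "move_arm", "data": {"steps": [[[0,0,0],0,1],[[0,0,0],0,1]], "newtons": 25}}

```text
clock: 32.25
tool_pos: [0.5482, -0.2299, 0.2269]
ee_rot: [[-0.998, 0.059, -0.0], [0.059, 0.998, -0.0], [0.0, -0.0, -1.0]]
force: [-1.0, -0.1, -2.9]
gripper_width: 0.304
finger_force: 25.0
```

```bash
python3 pan.py
```

```text
t 32.25 F [-1.  -0.1 -2.9] T [ 0.23 -0.19 -0.06] w 27.977630330263917 [ 0.548 -0.23   0.227]
scene 881 396 nose-down deg -1.5 roll 0.3 floor below tcp at grip -0.233
  chock toolxy [0.157 0.014] z 0.107 175
top 1464 95 nose-down deg 56.4 roll 1.2 floor below tcp at grip -0.012
  chock toolxy [ 0.194 -0.   ] z 0.078 249
  chock toolxy [ 0.195 -0.074] z 0.073 263
```

Call:
{"op": "move_arm", "data": {"steps": [[[0,0,0],0,1],[[0,0,0],0,1],[[0,0,0],0,1],[[0,0,0],0,1]]}}

```text
clock: 32.85
tool_pos: [0.5483, -0.23, 0.2268]
ee_rot: [[-0.998, 0.059, 0.0], [0.059, 0.998, -0.0], [-0.0, -0.0, -1.0]]
force: [-0.0, 0.8, -2.7]
gripper_width: 0.307
finger_force: 25.0
```

```bash
python3 pan.py; python3 -c "
from h import *
a=cap('scene')['image'][70:220,80:300]; b=cap('top')['image'][150:300,240:420]
f=lambda i:cv2.resize(i[...,::-1],(400,300),interpolation=cv2.INTER_CUBIC)
cv2.imwrite('pics/e1.png',np.hstack([f(a),f(b)]))"
```

```text
t 32.85 F [-0.   0.8 -2.7] T [ 0.12 -0.11 -0.02] w 28.216336433434503 [ 0.548 -0.23   0.227]
scene 962 473 nose-down deg -1.6 roll 0.1 floor below tcp at grip -0.232
  chock toolxy [ 0.229 -0.012] z 0.022 75
top 1930 127 nose-down deg 55.8 roll 0.3 floor below tcp at grip -0.012
```

View pics/e1.png

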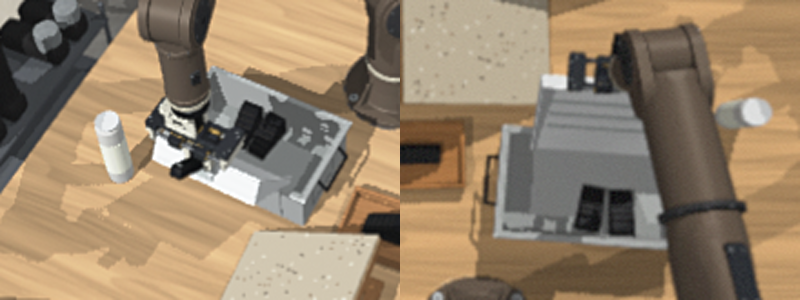

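Both bad chocks lie in the tub (590,208 and 622,210) and the empty pan hangs nose-down. I'll take it back to the bench.

```bash
python3 go.py '[[550,-235,370,176.6,1],[660,-400,370,93,1]]' 50
```

```text
now [ 548.3 -230.   226.8] 176.6 j [ 55.  33. -57.  91.  29.  72.  79.] F [-0.1 -0.1 -1.8] w 27.8 t 33.05
[[[-1, -2, -48], 0.0, 1], [[0, -1, -47], 0.0, 1], [[-1, -2, -48], 0.0, 1], [[-11, -14, 0], 0.133, 1], [[-13, -13, 0], 0.133, 1], [[-14, -11, 0], 0.133, 1], [[-16, -9, 0], 0.133, 1], [[-16, -7, 0], 0.133, 1], [[-18, -5, 0], 0.133, 1], [[-18, -2, 0], 0.133, 1]]
[[[-18, 0, 0], 0.133, 1], [[-17, 2, 0], 0.133, 1], [[-18, 5, 0], 0.133, 1], [[-16, 7, 0], 0.133, 1]]
```

Call:
{"op": "move_arm", "data": {"steps": [[[0,0,0],0,1],[[0,0,-30],0,1],[[-1,-2,-48],0,1],[[0,-1,-47],0,1],[[-1,-2,-18],0,1],[[-11,-14,0],0.133,1],[[-13,-13,0],0.133,1],[[-14,-11,0],0.133,1],[[-16,-9,0],0.133,1]], "newtons": 60}}

```text
clock: 34.17
tool_pos: [0.5908, -0.2955, 0.3696]
ee_rot: [[-0.828, 0.561, -0.0], [0.561, 0.828, -0.0], [0.0, -0.0, -1.0]]
force: [-0.4, 0.0, -4.2]
gripper_width: 0.303
finger_force: 60.0
```

Call:
{"op": "move_arm", "data": {"steps": [[[-16,-7,0],0.133,1],[[-18,-5,0],0.133,1],[[-18,-2,0],0.133,1],[[-18,0,0],0.133,1],[[-17,2,0],0.133,1],[[-18,5,0],0.133,1],[[-16,7,0],0.133,1],[[0,0,0],0,1],[[0,0,0],0,1]]}}

```text
clock: 35.3
tool_pos: [0.6595, -0.3991, 0.3695]
ee_rot: [[-0.052, 0.999, -0.0], [0.999, 0.052, 0.001], [0.001, -0.0, -1.0]]
force: [-0.2, 0.2, -2.6]
gripper_width: 0.302
finger_force: 60.0
```

```bash
python3 pan.py; python3 go.py '[[660,-400,180,93,1]]' 50; python3 -c "
from h import *
for n in ['top']:
    c=cap(n); W=cloud(c); im=c['image'].astype(int); z=W[...,2]
    m=(im.max(2)<75)&(abs(W[...,0]-.33)<.1)&(abs(W[...,1]+.22)<.17)&(z<.12)
    print('in tub',m.sum(),np.nanmean(W[m],0))
    m=(im.max(2)<75)&(abs(W[...,0]-.395)<.065)&(abs(W[...,1]-.12)<.08)&(z>.012)&(z<.12)
    p=W[m]; yy=np.arange(.05,.19,.02); print('tray chock',m.sum(),[(round(a,2),np.median(p[abs(p[:,1]-a)<.01,2]).round(3)) for a in yy],p[:,0].min(),p[:,0].max())
"
```

```text
t 35.3 F [-0.2  0.2 -2.6] T [-0.1  -0.11 -0.01] w 27.82809385601978 [ 0.659 -0.399  0.37 ]
scene 2033 1212 nose-down deg 33.1 roll -0.1 floor below tcp at grip -0.051
top 1842 1242 nose-down deg 34.3 roll -0.3 floor below tcp at grip -0.046
now [ 659.4 -399.1  370.1] 92.9 j [ 40.  41. -34.  46.  22.  97.  19.] F [-0.4 -0.5 -3. ] w 27.6 t 35.4
[[[0, 0, 48], -0.0, 1], [[0, 0, 47], -0.0, 1], [[-1, 0, 48], -0.0, 1], [[0, 1, 47], -0.0, 1]]
in tub 506 [ 0.27740641 -0.25107096  0.03937399]
tray chock 222 [(np.float64(0.05), np.float64(nan)), (np.float64(0.07), np.float64(0.017)), (np.float64(0.09), np.float64(0.028)), (np.float64(0.11), np.float64(0.038)), (np.float64(0.13), np.float64(0.046)), (np.float64(0.15), np.float64(0.055)), (np.float64(0.17), np.float64(0.057)), (np.float64(0.19), np.float64(nan))] 0.375633230312151 0.420921599176031
  return _methods._mean(a, axis=axis, dtype=dtype,
  ret = ret.dtype.type(ret / rcount)
```

Call:
{"op": "move_arm", "data": {"steps": [[[0,0,40],0,1],[[0,0,50],0,1],[[0,0,50],0,1],[[0,0,45],0,1],[[0,0,10],0,1],[[0,0,0],0,1]]}}

```text
clock: 36.2
tool_pos: [0.6597, -0.3998, 0.1757]
ee_rot: [[-0.049, 0.999, 0.0], [0.999, 0.049, -0.0], [-0.0, 0.0, -1.0]]
force: [-0.7, -0.3, -2.1]
gripper_width: 0.299
finger_force: 60.0
```

Call:
{"op": "move_arm", "data": {"steps": [[[0,0,10],0,1],[[0,0,10],0,1],[[0,0,10],0,1],[[0,0,10],0,1],[[0,0,10],0,1],[[0,0,0],0,1]], "newtons": 10}}

```text
clock: 36.95
tool_pos: [0.659, -0.3995, 0.1234]
ee_rot: [[-0.049, 0.999, -0.002], [0.999, 0.049, 0.001], [0.001, -0.001, -1.0]]
force: [-1.0, 0.7, -2.3]
gripper_width: 0.303
finger_force: 10.0
```

```bash
python3 pan.py
```

```text
t 36.95 F [-1.   0.7 -2.3] T [-0.11 -0.11  0.05] w 27.906873267421464 [ 0.659 -0.399  0.123]
scene 2432 982 nose-down deg 25.7 roll -0.3 floor below tcp at grip -0.045
top 1977 872 nose-down deg 26.2 roll -0.1 floor below tcp at grip -0.043
```

Pivoting back as expected, so I'll continue down.

Call:
{"op": "move_arm", "data": {"steps": [[[0,0,10],0,1],[[0,0,10],0,1],[[0,0,10],0,1],[[0,0,10],0,1],[[0,0,10],0,1],[[0,0,10],0,1],[[0,0,10],0,1],[[0,0,8],0,1],[[0,0,0],0,1]]}}

```text
clock: 38.17
tool_pos: [0.6592, -0.3995, 0.0457]
ee_rot: [[-0.049, 0.999, -0.001], [0.999, 0.049, 0.001], [0.001, -0.001, -1.0]]
force: [0.2, 0.4, -2.3]
gripper_width: 0.305
finger_force: 10.0
```

```bash
python3 pan.py
```

```text
t 38.175 F [ 0.2  0.4 -2.3] T [-0.06 -0.18  0.04] w 28.057777859733662 [ 0.659 -0.399  0.046]
scene 2145 1333 nose-down deg 2.1 roll 0.2 floor below tcp at grip -0.039
top 1938 1141 nose-down deg 2.9 roll 0.1 floor below tcp at grip -0.035
```

Call:
{"op": "move_arm", "data": {"steps": [[[0,0,4],0,1],[[0,0,3],0,1],[[0,0,2],0,1],[[0,0,0],0,1]]}}

```text
clock: 38.78
tool_pos: [0.6596, -0.4002, 0.0384]
ee_rot: [[-0.049, 0.999, 0.0], [0.999, 0.049, -0.001], [-0.001, 0.0, -1.0]]
force: [-1.8, -0.6, 3.8]
gripper_width: 0.307
finger_force: 10.0
```

Call:
{"op": "move_arm", "data": {"steps": [[[0,0,0],0,0],[[0,0,0],0,0],[[0,0,0],0,0],[[0,0,0],0,0],[[0,0,-30],0,0],[[0,0,-50],0,0],[[0,0,-60],0,0],[[-50,0,-50],0,0],[[-60,0,0],0,0],[[0,0,0],0,0]]}}

```text
clock: 40.02
tool_pos: [0.6624, -0.5105, 0.221]
ee_rot: [[-0.042, 0.999, -0.001], [0.999, 0.042, -0.003], [-0.003, -0.001, -1.0]]
force: [-0.5, 0.6, -0.2]
gripper_width: 1.002
finger_force: 0.0
```

```bash
python3 -c "
from h import *
s=bot.get_state(); print(s['tool_pos'],s['force'],s['clock'])
from meas import chocks
c=cap('top'); chocks(c); W=cloud(c); im=c['image'].astype(int)
m=(abs(W[...,0]-.65)<.09)&(abs(W[...,1]+.28)<.06)&(W[...,2]<.03); p=W[m]; A=np.c_[p[:,:2],np.ones(len(p))]; print('floor plane',np.linalg.lstsq(A,p[:,2],rcond=None)[0],np.median(p[:,2]))
a=cap('scene')['image'][60:260,60:340]; b=c['image'][100:300,160:440]
f=lambda i:cv2.resize(i[...,::-1],(400,286),interpolation=cv2.INTER_CUBIC)
cv2.imwrite('pics/f1.png',np.hstack([f(a),f(b)]))"
```

```text
[ 0.66237544 -0.51046433  0.22095434] [-0.52488587  0.63952209 -0.18114255] 40.025
[361 166  26   6 124] mean [ 0.662 -0.426  0.063] z [0.054 0.064 0.072] rect [ 663.3 -431.2] [ 23.3 111.5] 4.1
   toe dir deg 94.1
[236 221  23  11 229] mean [0.397 0.125 0.043] z [0.012 0.045 0.063] rect [398.2 124.5] [44.6 96.7] 0.8
   toe dir deg -89.2
[321 243  11   7  67] mean [ 0.315 -0.228  0.027] z [0.014 0.027 0.04 ] rect [ 315.3 -227.5] [46.8 26.7] 89.4
   toe dir deg -90.6
floor plane [0.0026603  0.00169958 0.00319035] 0.004458449426502432
```

View pics/f1.png

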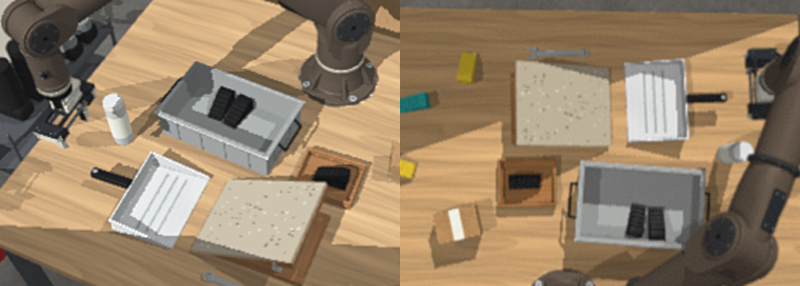

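The pan is flat and empty on the bench, with its floor level at 4 mm (left picture, 165,195). Both bad chocks are in the tub (640,220), the good one is in the tray (523,182), and the bystanders haven't moved.

```bash
python3 -c "
from rig import sign_off
print(sign_off())"
```

```text
the job is handed in; nothing more can be done
None
```

The job is done and handed in at about 40 s: the one chock that held stands sole down in the tray, the two that slid were tipped from the pan into the tub, and the empty dustpan is back flat on the bench.

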